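# Squeeze a snap rivet shut in the studio's hand press

### The arm

A 7-joint arm with a two-finger parallel gripper is mounted at the origin on the work surface. World frame = base frame: x ahead of the robot, y to its left, z up, the work surface at z = 0. Lengths are in m, angles in rad, forces in N, time in s.
With the tool pointing down it reaches from about 0.4 to 0.85 m from the base axis. Payload 10.4 kg.
Tool frame: the origin (TCP) lies on the mounting face of the last link; the fingertips stand ahead of it and the grasp point (between the pads) lies 155 mm ahead of it (env.tips_ahead is the z of the fingertips in the tool frame, in m); z points along the fingers, x is the direction in which the jaws open and shut, and the axes are right-handed (so a half turn about z gives the same grasp; the last joint's range is limited). The gripper opens to 85 mm and grips with 20 to 120 N. Pads are 22 mm wide; open, the fingers measure 114 mm over their backs; the gripper's body (76 mm by 85 mm) begins 54 mm behind the grasp point. The pads swing forward as they close: fully open they stand 13 mm farther back than shut.
Start: joints at [1.266, 0.332, -0.065, 1.46, 0.022, 1.35, -0.088], TCP at [0.174, -0.6, 0.405] pointing down, gripper open.
Joint ranges: [-2.6, 2.6], [-0.5, 2.12], [-1.47, 1.34], [0.16, 2.42], [-1.27, 4.41], [0.06, 2.06], [-2.6, 2.6]. Speed limits (rad/s): [2.22, 2.22, 2.79, 2.79, 3.14, 3.14, 3.14].

### API

Orientations are given as a unit quaternion [w, x, y, z].
In Python, from workcell import telemetry, optics, env, regions_of gives the robot as it stands.
- The arm moves only by the tool move_arm, never from a script. Its argument "increments" is a list of rows, each a list of 7 numbers: the turn, a rotation vector about the world's x, y, z in units of 10 degrees (1.0 is 10 degrees), then the shift along the world's x, y, z in units of 30 mm (1.0 is 30 mm), then the closure, from -1 (fully open) to 1 (shut). In form: [[rx, ry, rz, x, y, z, claw], ...]. A call has 1 to 20 rows; each row is the pose to reach, as a shift and turn from the pose commanded when the call began; what a row does not reach only later rows make up. A row lasts 1/8 s, in which the tool goes at most 62.5 mm and 10.7 degrees, less where a joint would pass 70% of its speed; a pose out of reach is approached as far as the arm can. A call with a gripper value outside its range is refused whole. The fingers move at their own pace and stop on an object; the grip force is fixed at half the most. Time passes only in rows, so rows that repeat a pose let the fingers close. It gives the time, the measured TCP pose, the force and the opening at its end, in the units of the state.
- telemetry.observe(): the state, without advancing time (a new reading comes with each control period).
- optics.capture(name): name is "side" or "top" or "wrist"; returns a dict with "frame" (480x640x3 uint8, blue, green, red), "depth" (480x640 float32, m along the optical axis (not along the pixel's ray), 0 where there is no reading), "camera_matrix" (3x3 intrinsics, pixels), "k1" (the pictures are not rectified: a ray, as slopes to the right and down, at radius r is drawn at 1 + k1 r^2 times it, then the intrinsics apply), "R" (3x3) and "t" (3): a world point X has camera coordinates R X + t. Camera axes: x right, y down, z forward; pixel columns grow to the right and rows downward; lengths in m; the calibration is good to about 2 mm. A picture is of the moment at which its call begins.
- env.hand_in(): hands the job in, once; it reports no verdict.
Trained networks look in a picture, given as the dict that the camera call returned (one of the last four; its "shot" number tells which), for a name from the list of things; names that differ only in an ending like _2 or _b are one class to them, and where a whole thing is asked for, a point or a joint stands for the part that bears it (a point fixed in the world has none). Each returns a list of dicts, best first, with "conf" (0 to 1); they miss things now and then, are a little off and sometimes report something else, mostly with a low value. They report only what shows in the picture. A call takes as long as a camera call. They do not tell look-alikes from the thing itself.
- regions_of(thing, picture): "region" (480x640 bool, what is visible of it) and "uv" ([column, row] in pixels, amid what is visible of it).
The state is a dict: "time_s": time; "joint_positions": joint angles; "joint_velocities": joint speeds; "effort": joint torques, N m; "ee_pos": TCP position; "tool_rot": TCP orientation; "ft_force": force on the tool from outside, world axes, zero at the start; "torque": the same for the moment, N m; "finger_gap": finger opening in m.
Only numpy, scipy, OpenCV 4.12 (cv2) and the standard library are available. Lean on these libraries where they do the work, as an engineer would, in place of code of your own. Each camera call takes 0.05 s, during which the arm holds its last target.

### The job

Take the teal sample tag, whose brass rivet still stands proud, out of the wooden rack and stand it upright and fully down in the slot of the rivet press, without pressing on the rivet with the fingers. Then squeeze the press's two handles together little by little, with no more than 15 N on either, just until the resistance peaks and the rivet gives and snaps shut; stop there instead of bearing down on the shut rivet (no more than 5 N), and let go so that the handles spring open. Leave the riveted tag standing in the press, and leave the mustard tag, the jar and the cup where they are.

Things in the scene. Friction and masses are not known exactly. Their poses are not given: they have to be found in the camera images.
- tag_mid (a point): Centre of the loose tag to be riveted: wooden board with teal panels and top, 50 (own x) x 10 (own y) x 100 mm high (own z), about 100 g; the point is 50 mm above its lower edge. It starts upright in one of the rack's slots, lower edge 4 mm above the table. Grip it across its 10 mm thickness, 25 to 40 mm above this point, clear of the rivet. It works either way round.
- rivet_mid (a point): Centre of the tag's brass rivet, 34 mm above the tag's lower edge, midway along its width and thickness. It has a round cap 18 mm in diameter on each broad face, 7 mm proud of the face while open, 3.5 mm when shut.
- rivet (a joint): How far each rivet cap is pushed in, in m: 0 open, 0.0035 shut (both move together). It takes about 18 N on each cap, the peak being near 0.0012; from about 0.0024 on it snaps shut by itself and stays shut.
- press: Rivet press, fixed. Origin at table height under its slot's centre; x runs along the slot from the handles (-x) to the hinge pins (x +60, y +-29 mm), y across, z up. White base x -45 to 90, y +-46, 12 mm high. A dark yoke 65 mm high covers the pins. Facing each other at x 0, 46 mm up, two brass punches on the levers stand 13.2 to 16.8 mm from the middle plane when open (their screws are set anew each time).
- slot_floor (a point): Centre of the floor of the press's slot, 12 mm above the table. The slot is open above, 54 mm long (press x), 12.5 mm wide (press y), with straight walls up to 26 mm and a flared mouth up to 33 mm above the table. A tag fully seated rests on this floor, its centre 50 mm above it, its thickness across the slot.
- handle_left (a point): Middle of the left (+y) teal handle, 46 mm above the table, 155 mm from its pin: squeeze both here, closing across press y. Handle 82 mm long (x), 12 mm thick (y), 32 to 60 mm above the table. Open, the two handles measure 70 mm over their outer faces; the rivet gives somewhere between 28 and 47 mm, depending on the screws.
- handle_right (a point): Middle of the right (-y) handle, mirror image of the left. Squeezing here takes about 1 N on each handle against the return spring, then from first contact it rises by 0.5 N per mm of opening to a peak of about 8.5 N. Within 1 to 3 mm more the rivet snaps and the force drops to 2 to 3.5 N (less than half); closing further it rises again by 0.75 N per mm. If it has not fallen so far, the rivet springs back when let go.
- lever_left (a joint): Angle of the left lever in rad: 0 open (a light spring returns it), growing as it closes; about 0.06 to 0.15 where the rivet gives.
- lever_right (a joint): Angle of the right lever, likewise.
- rack: Wooden tag rack, fixed, 84 (x) x 180 (y) mm, 24 mm high, origin under its centre. Its two slots (54 mm along x, 12.5 mm along y, 20 mm deep) lie at y +-45 mm.
- spare_mid (a point): Centre of the other tag, with mustard panels and top, same size, already riveted, standing in the rack's other slot. Leave alone.
- jar: Amber glass jar with brass lid, 48 mm diameter, 70 mm high; origin at its underside's centre. Leave alone.
- cup: Open brass cup, 64 mm diameter, 75 mm high; origin at its underside's centre. Leave alone.
Not all that is in view belongs to the job. What is shaped like the part that bears tag_mid but pink or purple is not meant.

How it is judged:
By the outcome, as a careful person would: the job done as asked, in the order asked, and still so for the second after the job is handed in, with the robot touching nothing.
It also fails if it takes over 67 s, if anything falls off the work surface, if the arm or the gripper's body presses on something with over 40 N, if the wrist force passes 120 N, or if a joint passes its speed limit or range.

## Working session

There is one attempt and no reset: what is moved stays moved. The work goes in short steps, Python scripts to look and compute and a tool call to move; the robot and the scene stay as the last step left them, time stands still between calls to the robot, and variables do not carry over. Pictures are saved under pics/ and viewed, and the job is handed in when it is done.

Besides the shell and the picture viewer there is one more tool, called after "Call:" as name(argument=value, ...), one argument or row to a line, values as JSON. move_arm: Moves the arm, as the interface text tells. Its arguments: {"type":"object","properties":{"increments":{"type":"array"}},"required":["increments"]}

```bash
mkdir -p pics; ls; cat > h.py <<'E'
import numpy as np, cv2, json
from workcell import telemetry, optics, env, regions_of
def pix2w(p,u,v,d):
    K=p["camera_matrix"];k=p["k1"]
    a=np.array([(u-K[0,2])/K[0,0],(v-K[1,2])/K[1,1]]);
    s=a.copy()
    for _ in range(20): s=a/(1+k*(s@s))
    X=np.array([s[0]*d,s[1]*d,d]); return p["R"].T@(X-p["t"])
def cloud(p,mask):
    K=p["camera_matrix"];k=p["k1"]
    v,u=np.nonzero(mask&(p["depth"]>0)); d=p["depth"][v,u]
    a=np.stack([(u-K[0,2])/K[0,0],(v-K[1,2])/K[1,1]],1); s=a.copy()
    for _ in range(20): s=a/(1+k*(s**2).sum(1,keepdims=True))
    return (np.c_[s*d[:,None],d]-p["t"])@p["R"]
def w2pix(p,X):
    c=p["R"]@np.array(X)+p["t"]; s=c[:2]/c[2]; s=s*(1+p["k1"]*(s@s)); K=p["camera_matrix"]
    return K[0,0]*s[0]+K[0,2],K[1,1]*s[1]+K[1,2]
def st():
    s=telemetry.observe(); print({k:np.round(s[k],4).tolist() for k in("time_s","ee_pos","tool_rot","ft_force","finger_gap","joint_positions")})
E
python3 - <<'E'
from h import *
st(); print(env.tips_ahead)
for n in("side","top","wrist"):
    p=optics.capture(n); cv2.imwrite(f"pics/{n}0.png",p["frame"])
    for t in("tag_mid","spare_mid","rack","press","handle_left","handle_right","jar","cup","rivet_mid"):
        for r in regions_of(t,p)[:3]:
            c=cloud(p,r["region"]); print(n,t,round(r["conf"],2),np.round(r["uv"]),r["region"].sum(),np.round(np.median(c,0),3) if len(c) else None, np.round(c.min(0),3) if len(c) else None,np.round(c.max(0),3) if len(c) else None)
E
```

```text
pics
{'time_s': 0.0, 'ee_pos': [0.1738, -0.6002, 0.4039], 'tool_rot': [-0.0004, 0.7994, -0.6008, -0.0006], 'ft_force': [0.1212, 0.001, 0.2404], 'finger_gap': 0.0853, 'joint_positions': [1.2664, 0.3329, -0.0647, 1.461, 0.0216, 1.3499, -0.0885]}
0.1734
side tag_mid 0.75 [345. 356.] 1777 [0.493 0.205 0.072] [0.469 0.121 0.006] [0.519 0.214 0.107]
side tag_mid 0.67 [260. 345.] 950 [0.601 0.203 0.067] [ 0.59   0.127 -0.002] [0.624 0.214 0.102]
side tag_mid 0.56 [242. 393.] 2043 [0.603 0.281 0.064] [ 0.588  0.196 -0.002] [0.654 0.299 0.103]
side spare_mid 0.75 [374. 309.] 1686 [0.47  0.119 0.07 ] [ 0.444  0.031 -0.002] [0.504 0.126 0.107]
side spare_mid 0.55 [341. 359.] 1798 [0.493 0.205 0.071] [ 0.469  0.112 -0.001] [0.534 0.214 0.107]
side rack 0.91 [354. 388.] 4340 [0.476 0.205 0.005] [ 0.421  0.072 -0.002] [0.545 0.253 0.104]
side press 0.77 [322. 205.] 5270 [ 0.598 -0.124  0.044] [ 0.468 -0.269 -0.003] [ 0.713 -0.074  0.07 ]
side handle_left 0.98 [342. 211.] 1401 [ 0.558 -0.096  0.051] [ 0.483 -0.175 -0.002] [ 0.661 -0.074  0.063]
side handle_right 0.9 [350. 195.] 1362 [ 0.544 -0.153 
[... 1417 characters left out ...]
.654 -0.076  0.065]
top handle_right 0.85 [429. 240.] 966 [ 0.558 -0.159  0.055] [ 0.47  -0.189 -0.004] [ 0.639 -0.132  0.065]
top jar 0.78 [288. 126.] 769 [0.762 0.084 0.067] [ 0.745  0.06  -0.005] [0.812 0.111 0.074]
top cup 0.72 [420. 213.] 4538 [ 0.606 -0.142  0.052] [ 0.47  -0.204 -0.004] [ 0.696 -0.076  0.071]
top cup 0.58 [341. 337.] 1141 [ 0.387 -0.01   0.02 ] [ 0.351 -0.044 -0.007] [0.424 0.023 0.079]
top rivet_mid 0.9 [229. 215.] 422 [0.604 0.185 0.08 ] [0.591 0.166 0.002] [0.621 0.208 0.105]
top rivet_mid 0.89 [223. 280.] 469 [0.494 0.194 0.089] [0.467 0.184 0.005] [0.519 0.229 0.108]
top rivet_mid 0.73 [184. 218.] 374 [0.602 0.267 0.094] [ 0.588  0.25  -0.003] [0.622 0.298 0.105]
```

View pics/side0.png

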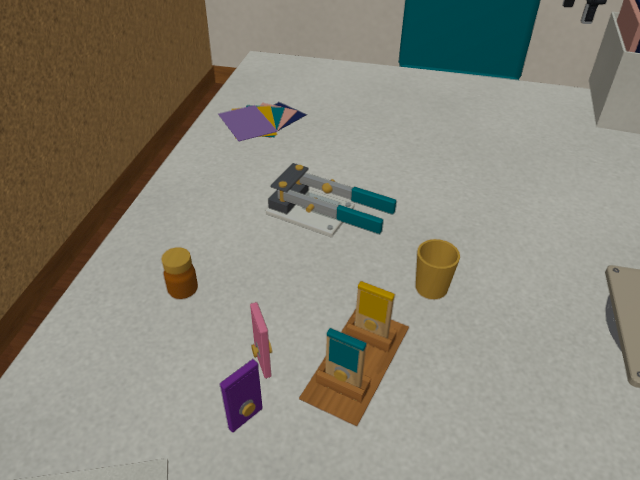

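View pics/top0.png

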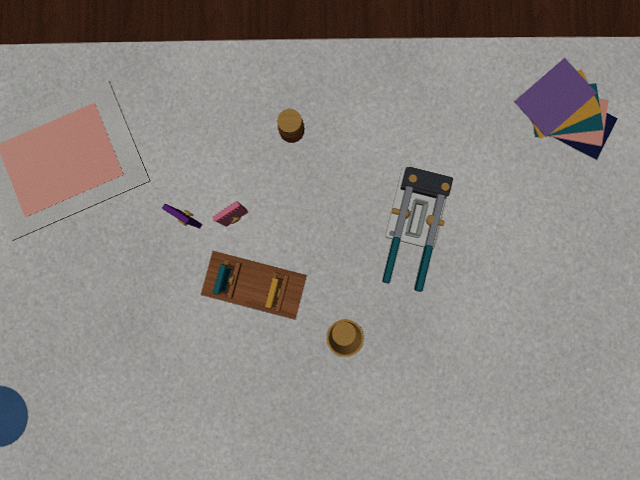

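Teal candidates are the tag in the rack at side (345,356) / top (222,280), and the press handles at side (375,200) and (360,218). The pink (260,340) and purple (242,395) boards are decoys, and mustard (374,309) is the spare. I choose the teal board in the rack, then check it in a crop and fit poses.

```bash
python3 - <<'E'
from h import *
S=optics.capture("side");T=optics.capture("top")
a=cv2.resize(S["frame"][300:420,290:420],None,fx=3,fy=3,interpolation=2)
b=cv2.resize(T["frame"][150:310,360:480],None,fx=3,fy=3,interpolation=2)
b=b[:360] if 0 else cv2.resize(b,(270,360)); cv2.imwrite("pics/crop1.png",np.hstack([a,b]))
for nm,p in(("side",S),("top",T)):
    hsv=cv2.cvtColor(p["frame"],cv2.COLOR_BGR2HSV)
    teal=(hsv[...,0]>80)&(hsv[...,0]<100)&(hsv[...,1]>120)&(hsv[...,2]>40)
    n,l,s,c=cv2.connectedComponentsWithStats(teal.astype(np.uint8))
    for i in range(1,n):
        if s[i,4]<40: continue
        C=cloud(p,l==i)
        if len(C)==0: continue
        for zt in(.104,.06):
            q=C[abs(C[:,2]-zt)<.005]
            if len(q)<20: continue
            m=q[:,:2].mean(0);w,V=np.linalg.eigh(np.cov((q[:,:2]-m).T)); d=V[:,1]; t=(q[:,:2]-m)@d; t2=(q[:,:2]-m)@V[:,0]
            box=cv2.minAreaRect((q[:,:2]*1000).astype(np.float32))
            print(nm,np.round(c[i]),s[i,4],zt,len(q),"mean",m.round(4),"z",q[:,2].mean().round(4),"dir",np.degrees(np.arctan2(d[1],d[0])).round(1),"ext",np.ptp(t).round(4),np.ptp(t2).round(4),box)
E
```

```text
side [373. 200.] 649 0.06 254 mean [ 0.5082 -0.1445] z 0.0587 dir 165.3 ext 0.0828 0.0144 ((509.4632568359375, -146.0086669921875), (14.35768985748291, 82.81703186035156), 75.24897766113281)
side [359. 219.] 692 0.06 288 mean [ 0.5229 -0.0881] z 0.0588 dir 165.2 ext 0.0822 0.0157 ((524.3814697265625, -88.4510498046875), (14.743029594421387, 81.98934173583984), 77.82078552246094)
side [344. 349.] 997 0.104 334 mean [0.4937 0.2019] z 0.1034 dir 164.6 ext 0.0501 0.0111 ((494.5085754394531, 200.62876892089844), (11.133752822875977, 50.161224365234375), 74.3557357788086)
side [344. 349.] 997 0.06 141 mean [0.4963 0.2044] z 0.06 dir 165.0 ext 0.0378 0.0034 ((496.20941162109375, 204.48350524902344), (3.1788127422332764, 37.8137321472168), 75.67845916748047)
top [391. 259.] 320 0.06 305 mean [ 0.5247 -0.0916] z 0.0588 dir 164.9 ext 0.0805 0.0121 ((524.8013916015625, -91.6146240234375), (12.080737113952637, 80.45543670654297), 74.8985824584961)
top [424. 268.] 318 0.06 300 mean [ 0.5094 -0.1477] z 0.059 dir 164.9 ext 0.0798 0.0121 ((509.6725158691406, -148.22682189941406), (12.02293872833252, 79.83967590332031), 75.04997253417969)
top [219. 279.] 171 0.104 168 mean [0.4946 0.1981] z 0.1032 dir 164.1 ext 0.0489 0.0101 ((494.5395812988281, 198.0191650390625), (10.027451515197754, 48.911136627197266), 73.49348449707031)
```

View pics/crop1.png

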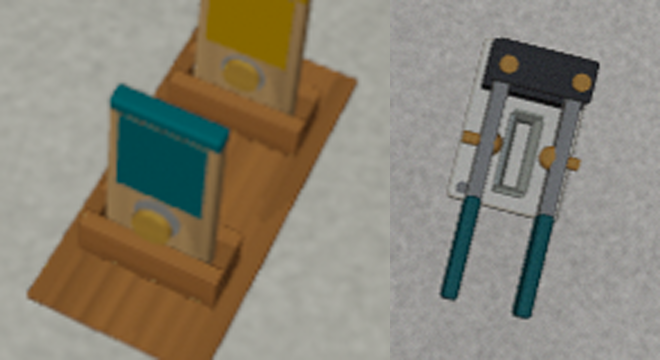

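The crop shows the teal board with a proud brass cap in the rack slot, so the choice stands. Next I go above the press to see it with the wrist camera, with the jaw axis at about 75°.

Call:
move_arm(
  increments=[
    [0,0,1,1,1,0,-1],
    [0,0,2,2,2,0,-1],
    [0,0,3,3,3.1,0,-1],
    [0,0,4,4,4.2,0,-1],
    [0,0,5,5,5.3,0,-1],
    [0,0,6,6,6.4,0,-1],
    [0,0,7,7,7.5,0,-1],
    [0,0,8,8,8.6,0,-1],
    [0,0,9,9,9.7,0,-1],
    [0,0,10,10,10.8,0,-1],
    [0,0,11,11,11.8,0,-1],
    [0,0,12,11.8,12.8,0,-1],
    [0,0,13,12.5,13.8,0,-1],
    [0,0,14,13.2,14.5,0,-1],
    [0,0,14.9,13.7,15,0,-1],
    [0,0,14.9,13.7,15,0,-1],
    [0,0,14.9,13.7,15,0,-1],
    [0,0,14.9,13.7,15,0,-1],
  ],
)

```text
time_s: 3.85
ee_pos: [0.5843, -0.1515, 0.4048]
tool_rot: [0.0, 0.794, 0.608, -0.0]
ft_force: [-1.2, 0.1, 0.3]
finger_gap: 0.0856
```

```bash
python3 - <<'E'
from h import *
st()
p=optics.capture("wrist"); cv2.imwrite("pics/w1.png",p["frame"]); np.savez("w1.npz",**{k:np.array(v) for k,v in p.items()})
s=telemetry.observe()
from scipy.spatial.transform import Rotation as R
w=s["tool_rot"];Rt=R.from_quat([w[1],w[2],w[3],w[0]]).as_matrix()
print("cam in tool",Rt.T@(-p["R"].T@p["t"]-s["ee_pos"]),"\n",(p["R"]@Rt).round(3), Rt.round(3), p["camera_matrix"],p["k1"])
E
```

```text
{'time_s': 3.85, 'ee_pos': [0.5843, -0.1515, 0.4048], 'tool_rot': [0.0002, 0.7936, 0.6084, -0.0003], 'ft_force': [-1.2226, 0.1172, 0.3214], 'finger_gap': 0.0856, 'joint_positions': [0.7303, 0.3669, -0.7062, 1.4912, 0.2404, 1.3718, 1.3175]}
cam in tool [-0.00024741 -0.08489877  0.02994097] 
 [[ 1.     0.     0.001]
 [ 0.     0.946 -0.325]
 [-0.001  0.325  0.946]] [[ 0.259  0.966 -0.   ]
 [ 0.966 -0.259 -0.001]
 [-0.001  0.    -1.   ]] [[371.63522409   0.         319.50722592]
 [  0.         371.63522409 242.5335093 ]
 [  0.           0.           1.        ]] -0.00017731698196862903
```

View pics/w1.png

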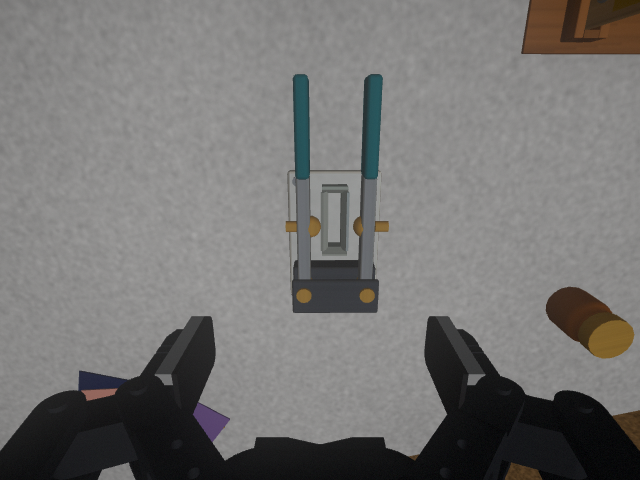

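```bash
python3 - <<'E'
from h import *
p=dict(np.load("w1.npz"))
hsv=cv2.cvtColor(p["frame"],cv2.COLOR_BGR2HSV)
teal=(hsv[...,0]>80)&(hsv[...,0]<100)&(hsv[...,1]>120)&(hsv[...,2]>30)
n,l,s,c=cv2.connectedComponentsWithStats(teal.astype(np.uint8)); ms=[]
for i in range(1,n):
    if s[i,4]<300: continue
    C=cloud(p,l==i); q=C[abs(C[:,2]-.06)<.004]
    box=cv2.minAreaRect((q[:,:2]*1000).astype(np.float32)); ms.append(np.array(box[0])/1000)
    print(c[i],s[i,4],np.median(q[:,2]),box)
m=sum(ms)/2; print("handle mid",m, "slot est",m+.095*np.array([.966,-.259]))
cr=p["frame"][160:320,270:400]; cv2.imwrite("pics/c2.png",cv2.resize(cr,(650,600)[:2] if 0 else None,fx=3.7,fy=3.7,interpolation=2))
# predicted features overlay
def ov(o,yaw,name):
    im=cv2.resize(p["frame"][60:320,230:430],None,fx=2.3,fy=2.3,interpolation=2).copy()
    cy,sy=np.cos(yaw),np.sin(yaw)
    def W(x,y,z): return [o[0]+cy*x-sy*y,o[1]+sy*x+cy*y,z]
    def poly(pts,col):
        P=np.array([( (np.array(w2pix(p,W(*q)))-[230,60]+.5)*2.3-.5) for q in pts]); cv2.polylines(im,[np.round(P).astype(int)],True,col,1)
    def rect(x0,x1,y0,y1,z,col): poly([(x0,y0,z),(x1,y0,z),(x1,y1,z),(x0,y1,z)],col)
    rect(-.045,.09,-.046,.046,.012,(0,0,255))
    rect(-.027,.027,-.00625,.00625,.012,(0,255,0))
    rect(-.136,-.054,.023,.035,.06,(255,0,255)); rect(-.136,-.054,-.035,-.023,.06,(255,0,255))
    poly([(.06,.029,.065)]*2,(0,0,255)); 
    cv2.imwrite(name,im)
o=m+.095*np.array([.966,-.259]); ov(o,np.radians(-15),"pics/c3.png")
E
```

```text
[301.713108   126.72382523] 1213 0.06063625065153129 ((508.93182373046875, -146.70321655273438), (9.828605651855469, 80.10011291503906), 74.91814422607422)
[373.64467005 126.30626058] 1182 0.0606904148690231 ((523.8623657226562, -90.50364685058594), (9.974603652954102, 79.81683349609375), 74.92521667480469)
handle mid [ 0.51639709 -0.11860343] slot est [ 0.60816709 -0.14320843]
```

View pics/c2.png

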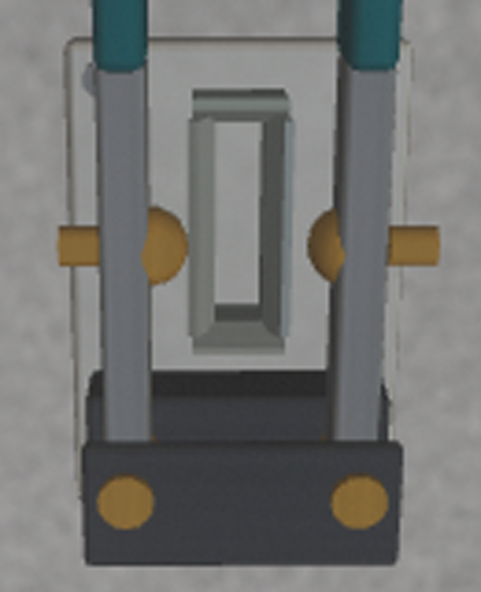

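View pics/c3.png

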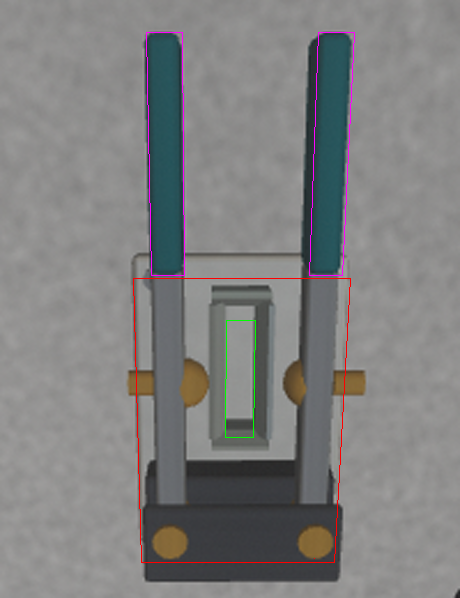

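```bash
python3 - <<'E'
from h import *
p=dict(np.load("w1.npz"))
o=np.array([.6082,-.1432]);y=np.radians(-15);Rz=np.array([[np.cos(y),np.sin(y)],[-np.sin(y),np.cos(y)]])
print(p["R"].T@-p["t"])
for u,v in[(335,172),(335,180),(335,165),(297,172),(372,172),(330,190),(335,215),(335,240),(335,243),(327,220),(345,220),(304,296),(367,296),(335,300),(335,285),(335,310),(250,230),(313,227),(358,227)]:
    d=p["depth"][v,u];X=pix2w(p,u,v,d); print(u,v,np.round(d,3),np.r_[Rz@(X[:2]-o),X[2]].round(4))
E
```

```text
[ 0.50230087 -0.12954695  0.37488056]
335 172 0.36 [-0.0534  0.0002  0.0127]
335 180 0.362 [-0.0456  0.0003  0.0124]
335 165 0.369 [-0.0586  0.0006  0.0005]
297 172 0.312 [-0.0604 -0.0336  0.0608]
372 172 0.312 [-0.0603  0.0294  0.0603]
330 190 0.344 [-0.0399 -0.005   0.0336]
335 215 0.372 [-0.0109  0.0007  0.0142]
335 240 0.383 [0.0162 0.0012 0.012 ]
335 243 0.377 [0.0173 0.0009 0.0182]
327 220 0.358 [-0.0099 -0.0075  0.0293]
345 220 0.0 [-0.1058 -0.0142  0.3749]
304 296 0.341 [ 0.0512 -0.0289  0.0688]
367 296 0.341 [0.0513 0.0288 0.0687]
335 300 0.346 [ 0.0574 -0.0003  0.0649]
335 285 0.341 [ 0.0421 -0.0005  0.0648]
335 310 0.348 [ 0.067  -0.0002  0.0664]
250 230 0.392 [ 0.0092 -0.0882 -0.0002]
313 227 0.332 [-0.011  -0.0205  0.0564]
358 227 0.333 [-0.0106  0.0198  0.0553]
```

Call:
move_arm(
  increments=[
    [0,0,0,-0.5,1.6,0,-1],
    [0,0,0,-1,3.2,0,-1],
    [0,0,0,-1.5,4.9,0,-1],
    [0,0,0,-2,6.5,0,-1],
    [0,0,0,-2.5,8.1,0,-1],
    [0,0,0,-3,9.8,0,-1],
    [0,0,0,-3.5,11.4,0,-1],
    [0,0,0,-3.5,11.4,0,-1],
    [0,0,0,-3.5,11.4,0,-1],
  ],
)

```text
time_s: 5.03
ee_pos: [0.48, 0.1908, 0.4047]
tool_rot: [0.0, 0.793, 0.609, -0.0]
ft_force: [0.0, -0.8, 0.2]
finger_gap: 0.0856
```

```bash
python3 - <<'E'
from h import *
st()
p=optics.capture("wrist"); cv2.imwrite("pics/w2.png",p["frame"]); np.savez("w2.npz",**{k:np.array(v) for k,v in p.items()})
def run(p,f):
  hsv=cv2.cvtColor(p["frame"],cv2.COLOR_BGR2HSV)
  teal=(hsv[...,0]>80)&(hsv[...,0]<100)&(hsv[...,1]>120)&(hsv[...,2]>30)
  n,l,s,c=cv2.connectedComponentsWithStats(teal.astype(np.uint8))
  for i in range(1,n):
    if s[i,4]<150: continue
    C=cloud(p,l==i); q=C[abs(C[:,2]-.104)<.004]
    if len(q)<50: continue
    box=cv2.minAreaRect((q[:,:2]*1000).astype(np.float32))
    print(c[i],s[i],np.median(q[:,2]),box,q.mean(0))
run(p,"w2")
E
```

```text
{'time_s': 5.025, 'ee_pos': [0.48, 0.1908, 0.4047], 'tool_rot': [0.0003, 0.793, 0.6092, -0.0001], 'ft_force': [0.0031, -0.7852, 0.1665], 'finger_gap': 0.0856, 'joint_positions': [0.378, 0.1939, -0.9346, 1.7058, 0.1613, 1.3229, 0.7227]}
[337.14306785 243.94985251] [331 215  13  60 678] 0.10495694615489216 ((493.54205322265625, 200.7193145751953), (8.880376815795898, 48.805870056152344), 74.99261474609375) [0.49256913 0.20104238 0.10494837]
```

View pics/w2.png

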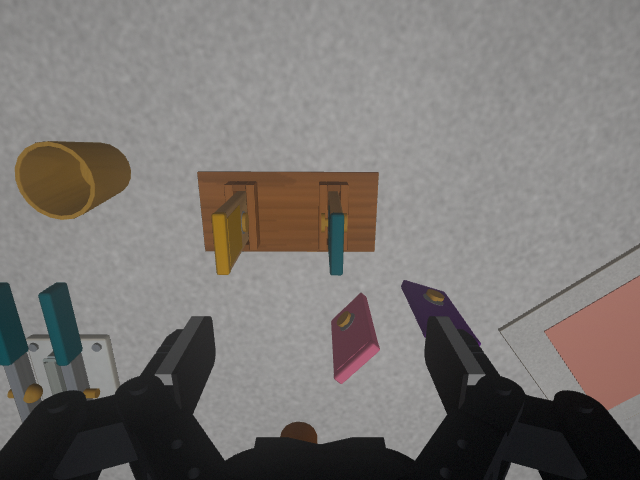

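The wrist view shows the teal tag's top at (337,244), with mustard at (228,235), pink at (355,340) and purple at (437,310). I descend and straddle the teal tag.

Call:
move_arm(
  increments=[
    [0,0,0,0.45,0.33,-1,-1],
    [0,0,0,0.45,0.33,-2,-1],
    [0,0,0,0.45,0.33,-3,-1],
    [0,0,0,0.45,0.33,-4,-0.7],
    [0,0,0,0.45,0.33,-5,-0.4],
    [0,0,0,0.45,0.33,-5.45,-0.4],
    [0,0,0,0.45,0.33,-5.45,-0.4],
  ],
)

```text
time_s: 5.95
ee_pos: [0.4935, 0.2008, 0.2409]
tool_rot: [-0.0, 0.793, 0.609, -0.001]
ft_force: [-0.7, 0.9, 0.5]
finger_gap: 0.0598
```

```bash
python3 - <<'E'
from h import *
st()
a=optics.capture("wrist")["frame"];b=optics.capture("side")["frame"][250:430,200:440]
cv2.imwrite("pics/g1.png",np.hstack([cv2.resize(a,(400,300)),cv2.resize(b,(400,300))]))
E
```

```text
{'time_s': 5.95, 'ee_pos': [0.4935, 0.2008, 0.2409], 'tool_rot': [-0.0003, 0.793, 0.6092, -0.0006], 'ft_force': [-0.6822, 0.8923, 0.5195], 'finger_gap': 0.0598, 'joint_positions': [0.2567, 0.4248, -0.8591, 1.848, 0.37, 1.0388, 0.5594]}
```

View pics/g1.png

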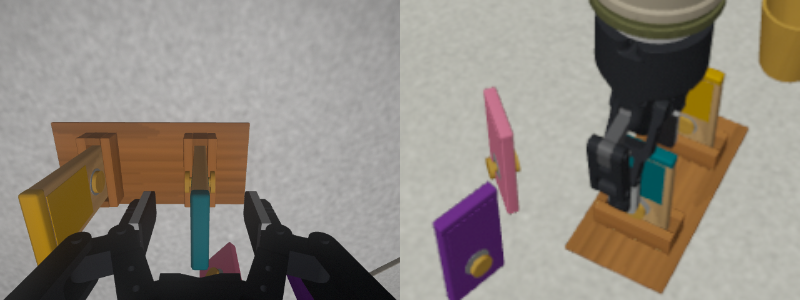

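The fingers straddle the teal tag centrally (tag at x≈199, finger midpoint ≈201). I close on it.

Call:
move_arm(
  increments=[
    [0,0,0,0,0,0,0.0],
    [0,0,0,0,0,0,0.3],
    [0,0,0,0,0,0,0.5],
    [0,0,0,0,0,0,0.7],
    [0,0,0,0,0,0,0.85],
    [0,0,0,0,0,0,0.9],
    [0,0,0,0,0,0,0.9],
  ],
)

```text
time_s: 6.92
ee_pos: [0.4934, 0.2016, 0.2414]
tool_rot: [0.0, 0.793, 0.61, 0.0]
ft_force: [-0.1, -0.7, 3.8]
finger_gap: 0.0095
```

Call:
move_arm(
  increments=[
    [0,0,0,0,0,0,1],
    [0,0,0,0,0,0.3,1],
    [0,0,0,0,0,0.8,1],
    [0,0,0,0,0,1.5,1],
    [0,0,0,0,0,2.5,1],
    [0,0,0,0,0,3.5,1],
    [0,0,0,0,0,3.5,1],
    [0,0,0,0,0,3.5,1],
  ],
)

```text
time_s: 7.92
ee_pos: [0.4932, 0.2014, 0.3464]
tool_rot: [0.0, 0.793, 0.61, 0.0]
ft_force: [-0.3, 0.5, -1.6]
finger_gap: 0.0094
```

```bash
python3 - <<'E'
from h import *
st()
w=optics.capture("wrist");a=w["frame"];b=optics.capture("side")["frame"][230:430,180:440]
cv2.imwrite("pics/g2.png",np.hstack([cv2.resize(a,(400,300)),cv2.resize(b,(400,300))]))
cv2.imwrite("pics/g2w.png",a)
np.savez("w3.npz",**{k:np.array(v) for k,v in w.items()})
E
```

```text
{'time_s': 7.925, 'ee_pos': [0.4932, 0.2014, 0.3464], 'tool_rot': [0.0002, 0.7926, 0.6097, 0.0001], 'ft_force': [-0.2848, 0.4793, -1.6282], 'finger_gap': 0.0094, 'joint_positions': [0.3244, 0.2946, -0.9211, 1.7447, 0.2487, 1.2253, 0.6502]}
```

View pics/g2.png

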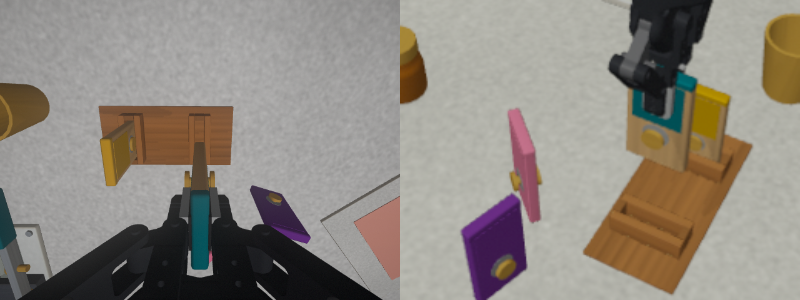

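```bash
python3 - <<'E'
from h import *
p=dict(np.load("w3.npz"))
hsv=cv2.cvtColor(p["frame"],cv2.COLOR_BGR2HSV)
teal=(hsv[...,0]>80)&(hsv[...,0]<100)&(hsv[...,1]>120)&(hsv[...,2]>30)
C=cloud(p,teal); z=C[:,2]; C=C[(z>.18)&(z<.26)]; 
ex=np.array([.966,-.259,0]);ey=np.array([.259,.966,0]); T=np.array([.4932,.2014,.3464])
D=C-T
print(len(C),np.percentile(C[:,2],[5,50,95]),np.percentile(D@ex,[1,50,99]),np.percentile(D@ey,[1,50,99]))
p=dict(np.load("w1.npz"))
def ov(o,yaw,name):
    f=3;x0,y0=260,60
    im=cv2.resize(p["frame"][y0:y0+260,x0:x0+160],None,fx=f,fy=f,interpolation=2)[:,:].copy(); 
    im=im[240:]
    cy,sy=np.cos(yaw),np.sin(yaw)
    def W(x,y,z): return [o[0]+cy*x-sy*y,o[1]+sy*x+cy*y,z]
    def rect(x0_,x1,y0_,y1,z,col):
        P=np.array([((np.array(w2pix(p,W(*q)))-[x0,y0]+.5)*f-.5-[0,240]) for q in[(x0_,y0_,z),(x1,y0_,z),(x1,y1,z),(x0_,y1,z)]]); cv2.polylines(im,[np.round(P).astype(int)],True,col,1)
    rect(-.045,.09,-.046,.046,.012,(0,0,255)); rect(-.027,.027,-.00625,.00625,.012,(0,255,0)); rect(-.027,.027,-.00625,.00625,.026,(255,0,0))
    rect(.059,.061,-.029,.029,.067,(0,255,255))
    cv2.imwrite(name,im)
ov([.5998,-.1410],np.radians(-15),"pics/c4.png")
E
```

```text
3325 [0.20893707 0.20994047 0.21089644] [-0.02401177 -0.00254053  0.02402277] [-0.00504871 -0.00011175  0.00459665]
```

View pics/c4.png

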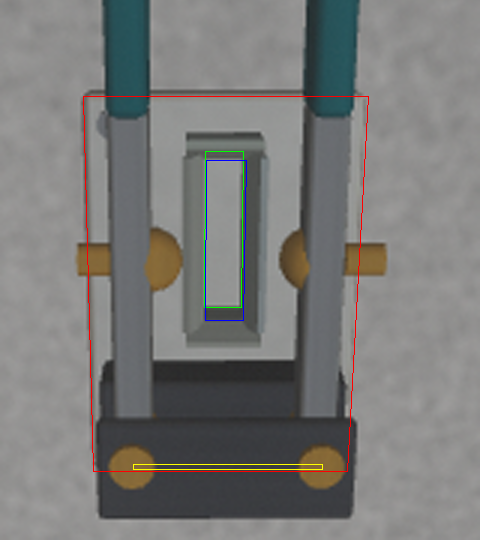

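The overlay lines up with the slot and pins. The tag is centred in the jaws, with its top at z 0.210. Now the transfer to above the slot.

Call:
move_arm(
  increments=[
    [0,0,0,0,0,1.3,1],
    [0,0,0,0.3,-0.8,1.5,1],
    [0,0,0,0.7,-2.2,1.5,1],
    [0,0,0,1.2,-3.8,1.5,1],
    [0,0,0,1.7,-5.4,1.5,1],
    [0,0,0,2.2,-7,1.5,1],
    [0,0,0,2.7,-8.6,1.3,1],
    [0,0,0,3.1,-10,0.8,1],
    [0,0,0,3.45,-11,0.2,1],
    [0,0,0,3.55,-11.41,-0.3,1],
    [0,0,0,3.55,-11.41,-0.3,1],
    [0,0,0,3.55,-11.41,-0.3,1],
    [0,0,0,3.55,-11.41,-0.3,1],
  ],
)

```text
time_s: 9.65
ee_pos: [0.5999, -0.1393, 0.3383]
tool_rot: [0.0, 0.792, 0.611, 0.0]
ft_force: [0.6, 0.2, -0.6]
finger_gap: 0.0097
```

```bash
python3 - <<'E'
from h import *
st()
w=optics.capture("wrist");a=w["frame"];b=optics.capture("side")["frame"][120:270,220:420]
cv2.imwrite("pics/g3.png",np.hstack([cv2.resize(a,(400,300)),cv2.resize(b,(400,300))])); cv2.imwrite("pics/g3w.png",cv2.resize(a[60:360,200:440],None,fx=2,fy=2))
p=w; np.savez("w4.npz",**{k:np.array(v) for k,v in w.items()})
hsv=cv2.cvtColor(p["frame"],cv2.COLOR_BGR2HSV)
teal=(hsv[...,0]>80)&(hsv[...,0]<100)&(hsv[...,1]>120)&(hsv[...,2]>30)
C=cloud(p,teal); z=C[:,2]; D=C[(z>.17)]-telemetry.observe()["ee_pos"]
ex=np.array([.966,-.259,0]);ey=np.array([.259,.966,0])
print(np.median(D[:,2]),np.percentile(D@ex,[1,50,99]),np.percentile(D@ey,[1,50,99]))
n,l,s,c=cv2.connectedComponentsWithStats((teal).astype(np.uint8)); ms=[]
for i in range(1,n):
    if s[i,4]<300: continue
    C=cloud(p,l==i); q=C[abs(C[:,2]-.06)<.004]
    if len(q)<100: continue
    box=cv2.minAreaRect((q[:,:2]*1000).astype(np.float32)); print(box)
E
```

```text
{'time_s': 9.65, 'ee_pos': [0.5999, -0.1393, 0.3383], 'tool_rot': [0.0004, 0.792, 0.6105, 0.0005], 'ft_force': [0.5733, 0.2271, -0.6239], 'finger_gap': 0.0097, 'joint_positions': [0.7066, 0.4493, -0.7205, 1.5429, 0.3054, 1.2636, 1.2562]}
-0.13621545821930814 [-0.0242216  -0.00297021  0.02409352] [-0.00440836  0.00053307  0.00541167]
((508.8272705078125, -146.77142333984375), (10.205001831054688, 79.65493774414062), 75.3667221069336)
((523.8302001953125, -90.51596069335938), (10.220625877380371, 79.9329833984375), 75.02666473388672)
```

View pics/g3.png

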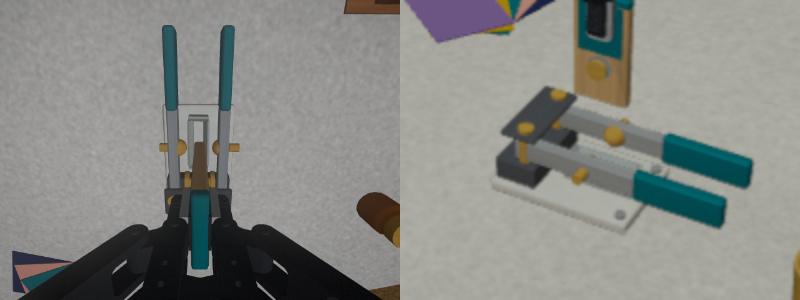

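View pics/g3w.png

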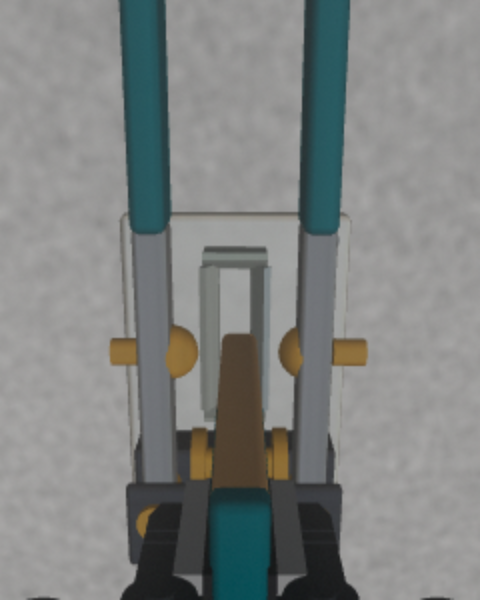

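Call:
move_arm(
  increments=[
    [0,0,-0.02,-0.01,-0.065,-0.5,1],
    [0,0,-0.02,-0.01,-0.065,-1.2,1],
    [0,0,-0.02,-0.01,-0.065,-1.8,1],
    [0,0,-0.02,-0.01,-0.065,-1.8,1],
    [0,0,-0.02,-0.01,-0.065,-1.8,1],
  ],
)

```text
time_s: 10.38
ee_pos: [0.5997, -0.1426, 0.2834]
tool_rot: [-0.0, 0.794, 0.608, 0.0]
ft_force: [-0.3, -0.4, -1.4]
finger_gap: 0.0094
```

```bash
cat > chk.py <<'E'
from h import *
import sys
st()
w=optics.capture("wrist");a=w["frame"]
b=optics.capture("side")["frame"][120:270,220:420]
cv2.imwrite(f"pics/{sys.argv[1]}.png",np.hstack([cv2.resize(a[60:360,200:440],(384,480)),cv2.resize(b,(400,480))]))
p=w
hsv=cv2.cvtColor(p["frame"],cv2.COLOR_BGR2HSV)
teal=(hsv[...,0]>80)&(hsv[...,0]<100)&(hsv[...,1]>120)&(hsv[...,2]>30)
C=cloud(p,teal); z=C[:,2]; C=C[(z>.09)]; D=C-np.array([.5998,-.1410,0])
ex=np.array([.966,-.259,0]);ey=np.array([.259,.966,0])
zz=D[:,2];zm=np.percentile(zz,95);D=D[zz>zm-.004]
print("tag in press frame: top z",np.median(D[:,2]),np.percentile(D@ex,[1,50,99]),np.percentile(D@ey,[1,50,99]))
E
python3 chk.py g4
```

```text
{'time_s': 10.375, 'ee_pos': [0.5997, -0.1426, 0.2834], 'tool_rot': [-0.0, 0.7936, 0.6085, 0.0002], 'ft_force': [-0.3409, -0.3902, -1.3554], 'finger_gap': 0.0094, 'joint_positions': [0.6967, 0.5009, -0.6997, 1.5971, 0.3422, 1.1695, 1.2307]}
tag in press frame: top z 0.14698630652972042 [-0.0238984  -0.00250255  0.02451933] [-0.00653152 -0.00153311  0.00315511]
```

View pics/g4.png

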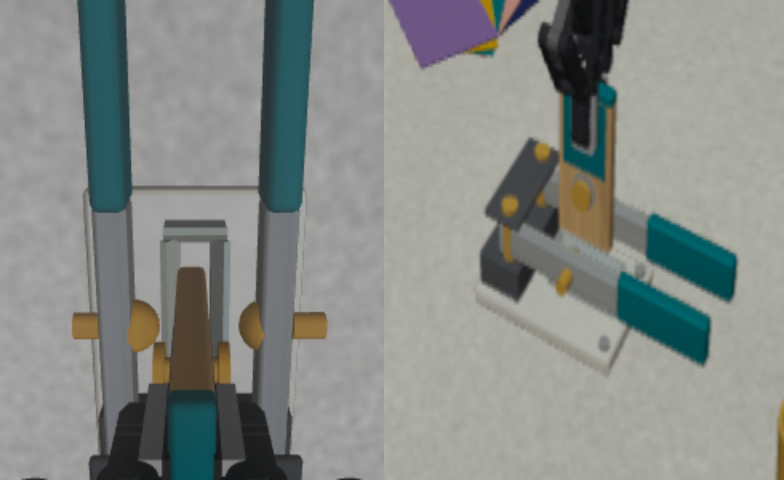

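Call:
move_arm(
  increments=[
    [0,0,0,0.01,0.05,0,1],
    [0,0,0,0.01,0.05,0,1],
    [0,0,0,0.01,0.05,0,1],
  ],
)

```text
time_s: 10.85
ee_pos: [0.5999, -0.1412, 0.2834]
tool_rot: [0.0, 0.794, 0.608, 0.0]
ft_force: [0.3, 0.5, -1.6]
finger_gap: 0.0093
```

```bash
python3 chk.py g5
```

```text
{'time_s': 10.85, 'ee_pos': [0.5999, -0.1412, 0.2834], 'tool_rot': [0.0001, 0.7936, 0.6084, 0.0001], 'ft_force': [0.3305, 0.5259, -1.6307], 'finger_gap': 0.0093, 'joint_positions': [0.6947, 0.5005, -0.6999, 1.5977, 0.3425, 1.1693, 1.2281]}
tag in press frame: top z 0.1469054699470454 [-0.02418654 -0.00279117  0.02413491] [-0.00519124 -0.0001787   0.00451981]
```

View pics/g5.png

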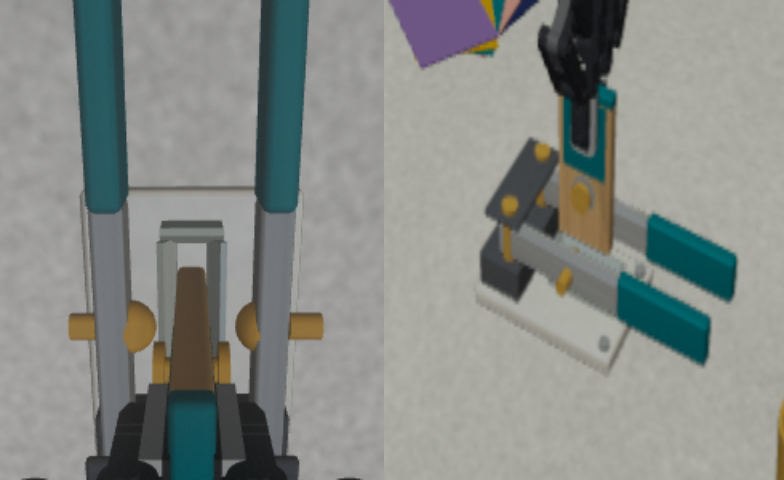

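Aligned with the slot to about 0.2 mm. I lower slowly.

Call:
move_arm(
  increments=[
    [0,0,0,0,0,-0.2,1],
    [0,0,0,0,0,-0.4,1],
    [0,0,0,0,0,-0.55,1],
    [0,0,0,0,0,-0.7,1],
    [0,0,0,0,0,-0.85,1],
    [0,0,0,0,0,-1,1],
    [0,0,0,0,0,-1.08,1],
    [0,0,0,0,0,-1.08,1],
  ],
)

```text
time_s: 11.95
ee_pos: [0.5998, -0.1412, 0.2507]
tool_rot: [-0.0, 0.794, 0.608, -0.0]
ft_force: [0.2, 0.2, -2.0]
finger_gap: 0.0093
```

```bash
python3 chk.py g6
```

```text
{'time_s': 11.95, 'ee_pos': [0.5998, -0.1412, 0.2507], 'tool_rot': [-0.0001, 0.7936, 0.6084, -0.0], 'ft_force': [0.2328, 0.179, -2.0077], 'finger_gap': 0.0093, 'joint_positions': [0.6839, 0.5354, -0.6856, 1.6249, 0.3679, 1.1145, 1.2106]}
tag in press frame: top z 0.11419744320914664 [-0.02424777 -0.00298969  0.02420302] [-0.00519133 -0.00019096  0.00449295]
```

View pics/g6.png

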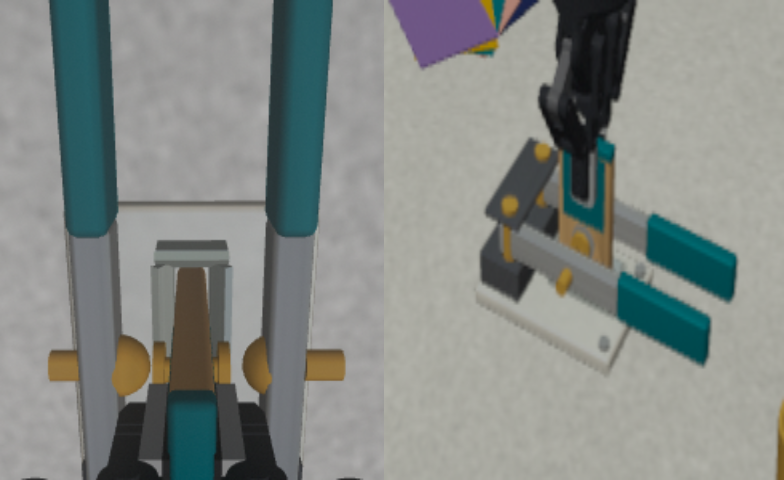

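Call:
move_arm(
  increments=[
    [0,0,0,0,0,-0.04,1],
    [0,0,0,0,0,-0.07,1],
    [0,0,0,0,0,-0.09,1],
    [0,0,0,0,0,-0.09,1],
  ],
)

```text
time_s: 12.55
ee_pos: [0.6, -0.1411, 0.2494]
tool_rot: [0.0, 0.794, 0.608, 0.0]
ft_force: [-3.3, -0.0, 10.1]
finger_gap: 0.0091
```

Call:
move_arm(
  increments=[
    [0,0,0,0,0,0.03,1],
    [0,0,0,0,0,0.03,0.7],
    [0,0,0,0,0,0.03,0.5],
    [0,0,0,0,0,0.03,0.2],
    [0,0,0,0,0,0.03,0.1],
    [0,0,0,0,0,1,0.1],
    [0,0,0,0,0,2,0],
    [0,0,0,0,0,3,-0.5],
    [0,0,0,0,0,3,-0.5],
  ],
)

```text
time_s: 13.68
ee_pos: [0.6005, -0.141, 0.3406]
tool_rot: [0.002, 0.794, 0.608, 0.001]
ft_force: [0.7, -1.0, -0.8]
finger_gap: 0.064
```

```bash
python3 chk.py g7
```

```text
{'time_s': 13.675, 'ee_pos': [0.6005, -0.141, 0.3406], 'tool_rot': [0.0016, 0.7936, 0.6084, 0.0013], 'ft_force': [0.7244, -1.0472, -0.7848], 'finger_gap': 0.064, 'joint_positions': [0.7084, 0.448, -0.7201, 1.539, 0.3051, 1.2654, 1.2543]}
tag in press frame: top z 0.11299296503441418 [-0.02353487 -0.00050584  0.02454088] [-0.00508739 -0.00038022  0.00435674]
```

View pics/g7.png

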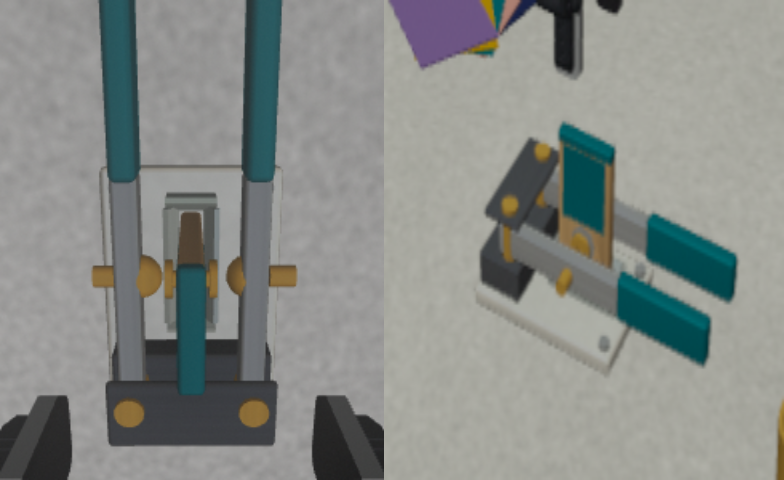

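The tag stands seated: its top reads 0.113 with the same +1 mm bias as in the rack, and the caps at row 278 line up with the punches. Next, above the handles.

Call:
move_arm(
  increments=[
    [0,0,0,-1,0.27,0,-1],
    [0,0,0,-2,0.54,0,-1],
    [0,0,0,-2.92,0.78,0,-1],
    [0,0,0,-2.92,0.78,-1.2,-1],
    [0,0,0,-2.92,0.78,-2.4,-1],
    [0,0,0,-2.92,0.78,-3,-1],
    [0,0,0,-2.92,0.78,-3,-1],
    [0,0,0,-2.92,0.78,-3,-1],
  ],
)

```text
time_s: 14.78
ee_pos: [0.5128, -0.1177, 0.2491]
tool_rot: [0.0, 0.794, 0.608, 0.0]
ft_force: [-0.8, -0.1, 0.5]
finger_gap: 0.0857
```

```bash
cat > chk2.py <<'E'
from h import *
import sys
st(); s=telemetry.observe()
d=s["ee_pos"]-np.array([.5998,-.1410,0]); print("TCP press frame",(d@[.966,-.259,0]).round(4),(d@[.259,.966,0]).round(4), "yaw",2*np.degrees(np.arctan2(s["tool_rot"][2],s["tool_rot"][1])), "torque",np.round(s["torque"],2))
w=optics.capture("wrist");a=w["frame"]
b=optics.capture("side")["frame"][120:270,220:420]
cv2.imwrite(f"pics/{sys.argv[1]}.png",np.hstack([cv2.resize(a,(480,360)),cv2.resize(b,(320,360))]))
E
python3 chk2.py s1
```

```text
{'time_s': 14.775, 'ee_pos': [0.5128, -0.1177, 0.2491], 'tool_rot': [0.0004, 0.7936, 0.6085, 0.0005], 'ft_force': [-0.7592, -0.1422, 0.4849], 'finger_gap': 0.0857, 'joint_positions': [0.7814, 0.3582, -0.7413, 1.864, 0.2806, 1.0248, 1.2326]}
TCP press frame -0.0901 -0.0 yaw 74.95688260743172 torque [-0.01  0.04 -0.02]
```

View pics/s1.png

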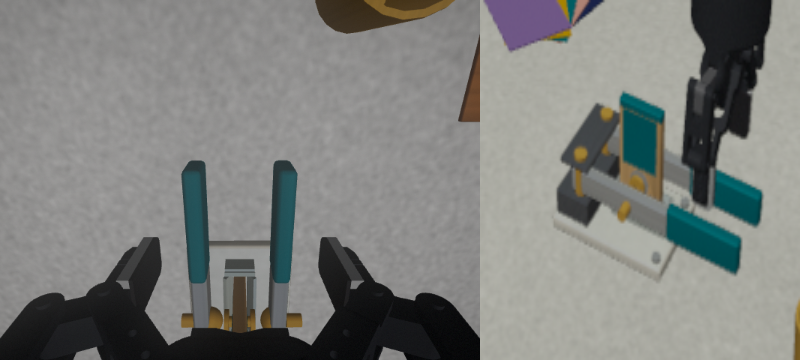

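The handles are centred between the fingers (handle mid x≈240, fingers 160 and 320). Descending.

Call:
move_arm(
  increments=[
    [0,0,0,0,0,-0.6,-1],
    [0,0,0,0,0,-1.2,-1],
    [0,0,0,0,0,-1.7,-1],
    [0,0,0,0,0,-1.85,-1],
    [0,0,0,0,0,-1.85,-1],
    [0,0,0,0,0,-1.85,-1],
  ],
)

```text
time_s: 15.62
ee_pos: [0.5125, -0.1178, 0.1931]
tool_rot: [0.0, 0.794, 0.608, 0.0]
ft_force: [-0.0, 0.5, 0.1]
finger_gap: 0.0857
```

```bash
python3 chk2.py s2
```

```text
{'time_s': 15.625, 'ee_pos': [0.5125, -0.1178, 0.1931], 'tool_rot': [0.0003, 0.7936, 0.6084, 0.0003], 'ft_force': [-0.0424, 0.4967, 0.1431], 'finger_gap': 0.0857, 'joint_positions': [0.7434, 0.4406, -0.7042, 1.9018, 0.3531, 0.9249, 1.1783]}
TCP press frame -0.0903 -0.0002 yaw 74.94944689726319 torque [0.01 0.02 0.05]
```

View pics/s2.png

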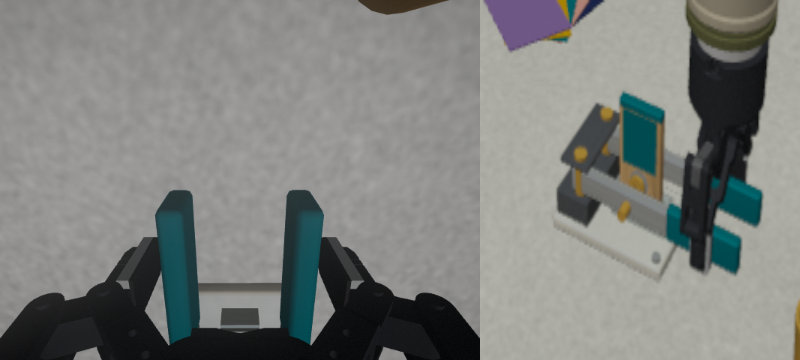

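Call:
move_arm(
  increments=[
    [0,0,0,0,0,0,-0.85],
    [0,0,0,0,0,0,-0.72],
    [0,0,0,0,0,0,-0.72],
    [0,0,0,0,0,0,-0.72],
  ],
)

```text
time_s: 16.23
ee_pos: [0.5122, -0.1178, 0.1926]
tool_rot: [-0.0, 0.794, 0.608, 0.0]
ft_force: [-0.0, -0.6, 0.5]
finger_gap: 0.0733
```

Call:
move_arm(
  increments=[
    [0,0,0,0,0,0,-0.66],
    [0,0,0,0,0,0,-0.62],
    [0,0,0,0,0,0,-0.6],
    [0,0,0,0,0,0,-0.58],
    [0,0,0,0,0,0,-0.58],
    [0,0,0,0,0,0,-0.58],
  ],
)

```text
time_s: 16.98
ee_pos: [0.5123, -0.1178, 0.1927]
tool_rot: [0.0, 0.794, 0.608, 0.0]
ft_force: [0.0, -0.1, 1.1]
finger_gap: 0.0673
```

```bash
python3 chk2.py s3;python3 -c "
from h import *
s=telemetry.observe();print(s.keys(),s['finger_gap'])"
```

```text
{'time_s': 16.975, 'ee_pos': [0.5123, -0.1178, 0.1927], 'tool_rot': [0.0, 0.7936, 0.6084, 0.0001], 'ft_force': [0.0305, -0.0725, 1.0571], 'finger_gap': 0.0673, 'joint_positions': [0.7434, 0.441, -0.7039, 1.9023, 0.3532, 0.9247, 1.1782]}
TCP press frame -0.0906 -0.0003 yaw 74.94685411453777 torque [ 0.02 -0.05  0.08]
dict_keys(['time_s', 'joint_positions', 'joint_velocities', 'effort', 'ee_pos', 'tool_rot', 'ft_force', 'torque', 'finger_gap']) 0.06749189212977995
```

View pics/s3.png

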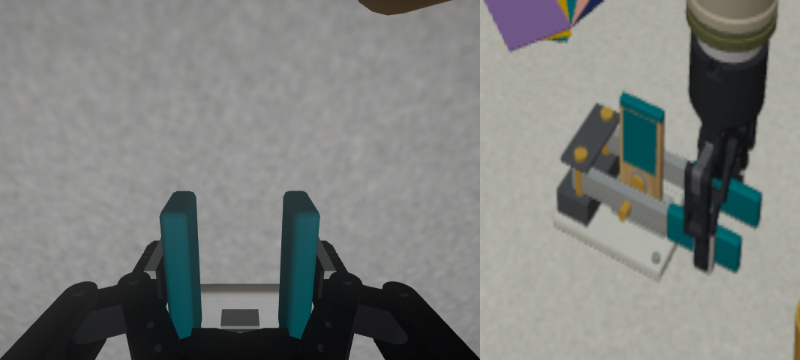

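```bash
cat > gap.py <<'E'
from h import *
import sys
c=float(sys.argv[1]); n=int(sys.argv[2]) if len(sys.argv)>2 else 5
G=[];F=[]
for _ in range(n):
    optics.capture("top"); s=telemetry.observe(); G.append(s["finger_gap"]*1e3); F.append(np.r_[s["ft_force"],s["torque"]])
cmd=85.6*(1-c)/2
print(f"t {s['time_s']:.2f} c {c} cmd {cmd:.2f} gap {np.mean(G):.2f} sd {np.std(G):.2f} e {np.mean(G)-cmd:.2f}", np.mean(F,0).round(2), s["ee_pos"].round(4))
open("log.txt","a").write(f"{c} {cmd:.2f} {np.mean(G):.2f}\n")
E
python3 gap.py -0.58
```

```text
t 17.32 c -0.58 cmd 67.62 gap 67.47 sd 0.23 e -0.16 [ 0.05  0.31  1.41  0.03 -0.03 -0.  ] [ 0.5123 -0.1178  0.1927]
```

Call:
move_arm(
  increments=[
    [0,0,0,0,0,0,-0.56],
    [0,0,0,0,0,0,-0.54],
    [0,0,0,0,0,0,-0.52],
    [0,0,0,0,0,0,-0.5],
    [0,0,0,0,0,0,-0.5],
  ],
)

```text
time_s: 17.95
ee_pos: [0.5122, -0.1178, 0.1926]
tool_rot: [-0.0, 0.794, 0.608, 0.0]
ft_force: [0.7, -0.7, 1.2]
finger_gap: 0.0637
```

```bash
python3 gap.py -0.5
```

```text
t 18.20 c -0.5 cmd 64.20 gap 64.21 sd 0.14 e 0.01 [ 0.45  0.19  1.62 -0.01 -0.03 -0.02] [ 0.5122 -0.1178  0.1926]
```

Call:
move_arm(
  increments=[
    [0,0,0,0,0,0,-0.48],
    [0,0,0,0,0,0,-0.46],
    [0,0,0,0,0,0,-0.44],
    [0,0,0,0,0,0,-0.42],
    [0,0,0,0,0,0,-0.42],
  ],
)

```text
time_s: 18.82
ee_pos: [0.5122, -0.1178, 0.1926]
tool_rot: [-0.0, 0.794, 0.608, 0.0]
ft_force: [-0.2, 0.4, 1.1]
finger_gap: 0.061
```

```bash
python3 gap.py -0.42
```

```text
t 19.07 c -0.42 cmd 60.78 gap 60.76 sd 0.20 e -0.01 [ 0.02  0.01  1.56  0.01 -0.02 -0.01] [ 0.5122 -0.1178  0.1926]
```

Call:
move_arm(
  increments=[
    [0,0,0,0,0,0,-0.4],
    [0,0,0,0,0,0,-0.38],
    [0,0,0,0,0,0,-0.36],
    [0,0,0,0,0,0,-0.34],
    [0,0,0,0,0,0,-0.34],
  ],
)

```text
time_s: 19.7
ee_pos: [0.5122, -0.1178, 0.1926]
tool_rot: [-0.0, 0.794, 0.608, 0.0]
ft_force: [-0.7, -0.0, 2.4]
finger_gap: 0.0571
```

```bash
python3 gap.py -0.34
```

```text
t 19.95 c -0.34 cmd 57.35 gap 57.28 sd 0.09 e -0.07 [-0.03 -0.18  1.41 -0.02 -0.02  0.  ] [ 0.5122 -0.1178  0.1927]
```

Call:
move_arm(
  increments=[
    [0,0,0,0,0,0,-0.32],
    [0,0,0,0,0,0,-0.3],
    [0,0,0,0,0,0,-0.28],
    [0,0,0,0,0,0,-0.28],
  ],
)

```text
time_s: 20.45
ee_pos: [0.5123, -0.1178, 0.1927]
tool_rot: [0.0, 0.794, 0.608, 0.0]
ft_force: [-1.3, 0.2, 3.2]
finger_gap: 0.0547
```

```bash
python3 gap.py -0.28
```

```text
t 20.70 c -0.28 cmd 54.78 gap 54.73 sd 0.13 e -0.06 [-0.41  0.42  3.06  0.01  0.07  0.  ] [ 0.5122 -0.1178  0.1927]
```

Call:
move_arm(
  increments=[
    [0,0,0,0,0,0,-0.26],
    [0,0,0,0,0,0,-0.24],
    [0,0,0,0,0,0,-0.22],
    [0,0,0,0,0,0,-0.22],
  ],
)

```text
time_s: 21.2
ee_pos: [0.5123, -0.1178, 0.1927]
tool_rot: [0.0, 0.794, 0.608, 0.0]
ft_force: [-0.5, 0.1, 4.7]
finger_gap: 0.0522
```

```bash
python3 gap.py -0.22; python3 chk2.py s4
```

```text
t 21.45 c -0.22 cmd 52.22 gap 52.06 sd 0.11 e -0.16 [-0.61 -0.28  4.87  0.01  0.14  0.01] [ 0.5123 -0.1178  0.1928]
{'time_s': 21.45, 'ee_pos': [0.5123, -0.1178, 0.1928], 'tool_rot': [0.0, 0.7936, 0.6084, 0.0001], 'ft_force': [-0.5597, -0.9746, 4.4488], 'finger_gap': 0.0522, 'joint_positions': [0.7434, 0.4409, -0.704, 1.9022, 0.3532, 0.9247, 1.1782]}
TCP press frame -0.0906 -0.0002 yaw 74.9468040292873 torque [-0.02  0.14 -0.01]
```

View pics/s4.png

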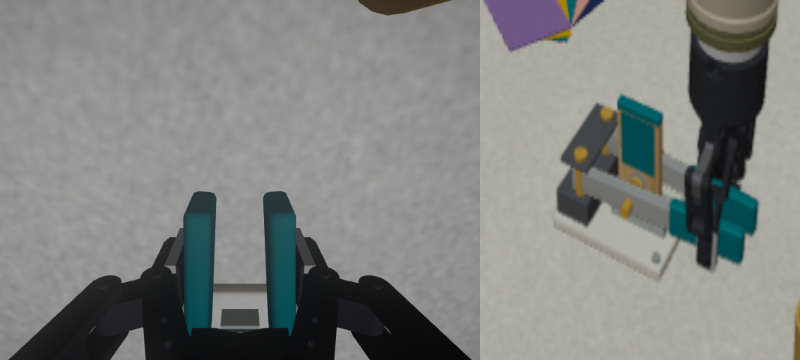

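Fz, the pad friction, now tracks the squeeze: 1.5, 3.1, then 4.9 N. Cap contact was near 57 mm, so the peak should come near 41 mm. I continue in small steps.

Call:
move_arm(
  increments=[
    [0,0,0,0,0,0,-0.2],
    [0,0,0,0,0,0,-0.18],
    [0,0,0,0,0,0,-0.16],
    [0,0,0,0,0,0,-0.14],
    [0,0,0,0,0,0,-0.14],
  ],
)

```text
time_s: 22.18
ee_pos: [0.5123, -0.1178, 0.1929]
tool_rot: [0.0, 0.794, 0.608, 0.0]
ft_force: [-1.8, -0.1, 6.6]
finger_gap: 0.0485
```

```bash
python3 gap.py -0.14
```

```text
t 22.43 c -0.14 cmd 48.79 gap 48.91 sd 0.16 e 0.12 [-1.96  0.59  7.01  0.09  0.24  0.03] [ 0.5123 -0.1177  0.1929]
```

Call:
move_arm(
  increments=[
    [0,0,0,0,0,0,-0.12],
    [0,0,0,0,0,0,-0.1],
    [0,0,0,0,0,0,-0.08],
    [0,0,0,0,0,0,-0.08],
  ],
)

```text
time_s: 22.92
ee_pos: [0.5124, -0.1177, 0.1931]
tool_rot: [0.0, 0.794, 0.608, 0.0]
ft_force: [-1.9, 0.3, 8.2]
finger_gap: 0.0459
```

```bash
python3 gap.py -0.08
```

```text
t 23.18 c -0.08 cmd 46.22 gap 46.49 sd 0.17 e 0.26 [-1.76  0.63  8.83  0.11  0.35 -0.01] [ 0.5124 -0.1177  0.1931]
```

Call:
move_arm(
  increments=[
    [0,0,0,0,0,0,-0.06],
    [0,0,0,0,0,0,-0.04],
    [0,0,0,0,0,0,-0.04],
  ],
)

```text
time_s: 23.55
ee_pos: [0.5124, -0.1177, 0.1932]
tool_rot: [0.0, 0.794, 0.608, 0.0]
ft_force: [-2.1, 0.7, 10.7]
finger_gap: 0.0451
```

```bash
python3 gap.py -0.04
```

```text
t 23.80 c -0.04 cmd 44.51 gap 44.47 sd 0.29 e -0.04 [-2.380e+00  4.300e-01  1.041e+01  1.200e-01  4.500e-01  1.000e-02] [ 0.5124 -0.1177  0.1932]
```

Call:
move_arm(
  increments=[
    [0,0,0,0,0,0,-0.02],
    [0,0,0,0,0,0,0.0],
    [0,0,0,0,0,0,0.0],
  ],
)

```text
time_s: 24.18
ee_pos: [0.5125, -0.1177, 0.1933]
tool_rot: [0.0, 0.794, 0.608, 0.0]
ft_force: [-3.2, 0.7, 12.0]
finger_gap: 0.0431
```

```bash
python3 gap.py 0.0 4
```

```text
t 24.38 c 0.0 cmd 42.80 gap 42.75 sd 0.13 e -0.05 [-3.37  0.31 11.84  0.16  0.54 -0.  ] [ 0.5125 -0.1177  0.1933]
```

Call:
move_arm(
  increments=[
    [0,0,0,0,0,0,0.02],
    [0,0,0,0,0,0,0.02],
  ],
)

```text
time_s: 24.62
ee_pos: [0.5125, -0.1176, 0.1934]
tool_rot: [0.0, 0.794, 0.608, 0.0]
ft_force: [-3.7, 0.1, 11.8]
finger_gap: 0.0423
```

```bash
python3 gap.py 0.02 4
```

```text
t 24.82 c 0.02 cmd 41.94 gap 42.10 sd 0.17 e 0.16 [-2.93  1.2  12.81  0.14  0.57  0.03] [ 0.5125 -0.1176  0.1934]
```

Call:
move_arm(
  increments=[
    [0,0,0,0,0,0,0.04],
    [0,0,0,0,0,0,0.04],
  ],
)

```text
time_s: 25.08
ee_pos: [0.5125, -0.1176, 0.1934]
tool_rot: [0.0, 0.794, 0.608, 0.0]
ft_force: [-3.3, 0.9, 13.0]
finger_gap: 0.041
```

```bash
python3 gap.py 0.04 4
```

```text
t 25.27 c 0.04 cmd 41.09 gap 41.05 sd 0.13 e -0.04 [-3.730e+00  6.100e-01  1.298e+01  1.500e-01  5.900e-01  1.000e-02] [ 0.5126 -0.1176  0.1934]
```

Call:
move_arm(
  increments=[
    [0,0,0,0,0,0,0.055],
    [0,0,0,0,0,0,0.055],
  ],
)

```text
time_s: 25.52
ee_pos: [0.5126, -0.1177, 0.1934]
tool_rot: [0.0, 0.794, 0.608, 0.0]
ft_force: [-3.0, 1.0, 13.2]
finger_gap: 0.0402
```

```bash
python3 gap.py 0.055 4
```

```text
t 25.73 c 0.055 cmd 40.45 gap 40.61 sd 0.11 e 0.16 [-3.5   0.88 13.29  0.18  0.6  -0.  ] [ 0.5126 -0.1176  0.1934]
```

Call:
move_arm(
  increments=[
    [0,0,0,0,0,0,0.07],
    [0,0,0,0,0,0,0.07],
  ],
)

```text
time_s: 25.98
ee_pos: [0.5126, -0.1176, 0.1935]
tool_rot: [0.0, 0.794, 0.608, 0.0]
ft_force: [-3.2, 0.3, 12.9]
finger_gap: 0.04
```

```bash
python3 gap.py 0.07 4
```

```text
t 26.18 c 0.07 cmd 39.80 gap 40.13 sd 0.09 e 0.32 [-4.06  1.45 13.5   0.14  0.61 -0.02] [ 0.5126 -0.1176  0.1935]
```

Plateauing at the peak. I keep going in ~0.65 mm steps.

Call:
move_arm(
  increments=[
    [0,0,0,0,0,0,0.085],
    [0,0,0,0,0,0,0.085],
  ],
)

```text
time_s: 26.42
ee_pos: [0.5126, -0.1177, 0.1935]
tool_rot: [0.0, 0.794, 0.608, 0.0]
ft_force: [-3.8, 1.0, 12.3]
finger_gap: 0.039
```

```bash
python3 gap.py 0.085 4
```

```text
t 26.62 c 0.085 cmd 39.16 gap 39.26 sd 0.09 e 0.09 [-2.48  0.48 11.52  0.11  0.43  0.  ] [ 0.5126 -0.1177  0.1934]
```

```bash
python3 gap.py 0.085 3
```

```text
t 26.77 c 0.085 cmd 39.16 gap 39.21 sd 0.06 e 0.05 [-1.07 -0.26  5.94 -0.02  0.08  0.02] [ 0.5125 -0.1178  0.193 ]
```

```bash
python3 gap.py 0.085 4;python3 gap.py 0.085 4
```

```text
t 26.98 c 0.085 cmd 39.16 gap 39.16 sd 0.16 e 0.00 [ 0.83 -0.66  2.54 -0.05 -0.22  0.  ] [ 0.5123 -0.1179  0.1926]
t 27.18 c 0.085 cmd 39.16 gap 39.11 sd 0.30 e -0.05 [ 1.54  0.21  2.06 -0.1  -0.32  0.01] [ 0.5123 -0.1179  0.1926]
```

Fz fell by itself from 13.5 to about 2 N, well under half, with the command held. The rivet has snapped, so I stop and open gently.

Call:
move_arm(
  increments=[
    [0,0,0,0,0,0,0.0],
    [0,0,0,0,0,0,-0.1],
    [0,0,0,0,0,0,-0.2],
    [0,0,0,0,0,0,-0.3],
    [0,0,0,0,0,0,-0.4],
    [0,0,0,0,0,0,-0.5],
    [0,0,0,0,0,0,-0.6],
    [0,0,0,0,0,0,-0.7],
    [0,0,0,0,0,0,-0.85],
    [0,0,0,0,0,0,-1],
    [0,0,0,0,0,0,-1],
    [0,0,0,0,0,0,-1],
  ],
)

```text
time_s: 28.68
ee_pos: [0.5122, -0.1178, 0.1926]
tool_rot: [-0.0, 0.794, 0.608, 0.0]
ft_force: [-0.4, -0.3, 0.8]
finger_gap: 0.0853
```

```bash
python3 chk2.py s5
```

```text
{'time_s': 28.675, 'ee_pos': [0.5122, -0.1178, 0.1926], 'tool_rot': [-0.0, 0.7936, 0.6084, 0.0], 'ft_force': [-0.3932, -0.2819, 0.8105], 'finger_gap': 0.0853, 'joint_positions': [0.7434, 0.4411, -0.7039, 1.9024, 0.3532, 0.9247, 1.1783]}
TCP press frame -0.0906 -0.0003 yaw 74.94693635457695 torque [-0.07  0.03  0.03]
```

View pics/s5.png

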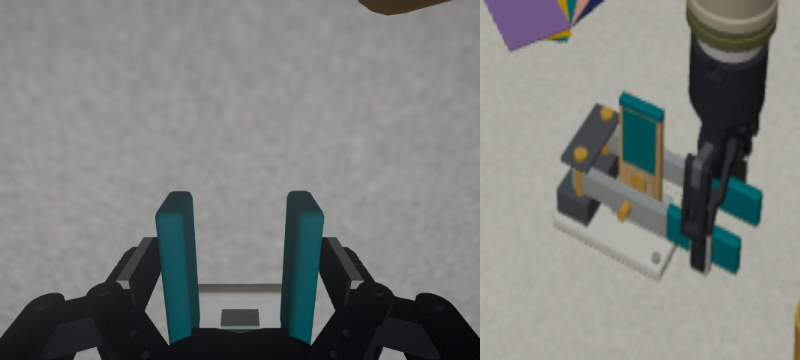

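The handles have sprung open. I rise straight up, then look at the rivet from the same viewpoint as before (g7).

Call:
move_arm(
  increments=[
    [0,0,0,0,0,0.5,-1],
    [0,0,0,0,0,1.5,-1],
    [0,0,0,0,0,3,-1],
    [0,0,0,0,0,4.5,-1],
    [0,0,0,0,0,5,-1],
    [0,0,0,1,-0.26,5,-1],
    [0,0,0,2,-0.52,5,-1],
    [0,0,0,2.9,-0.77,5,-1],
    [0,0,0,2.9,-0.77,5,-1],
    [0,0,0,2.9,-0.77,5,-1],
  ],
)

```text
time_s: 30.02
ee_pos: [0.5988, -0.1405, 0.3425]
tool_rot: [-0.0, 0.793, 0.609, -0.0]
ft_force: [-0.6, -0.3, -0.2]
finger_gap: 0.0853
```

```bash
python3 chk.py e1; python3 - <<'E'
from h import *
a=optics.capture("side")["frame"];b=optics.capture("top")["frame"]
cv2.imwrite("pics/e2.png",np.hstack([cv2.resize(a,(400,300)),cv2.resize(b,(400,300))]))
E
```

```text
{'time_s': 30.025, 'ee_pos': [0.5988, -0.1405, 0.3425], 'tool_rot': [-0.0005, 0.7935, 0.6086, -0.0002], 'ft_force': [-0.5639, -0.3284, -0.2228], 'finger_gap': 0.0853, 'joint_positions': [0.721, 0.449, -0.7371, 1.5388, 0.3094, 1.2748, 1.2509]}
tag in press frame: top z 0.11297036661580617 [-0.02282412  0.00029875  0.02527068] [-0.00507068 -0.00025807  0.00451134]
```

View pics/e1.png

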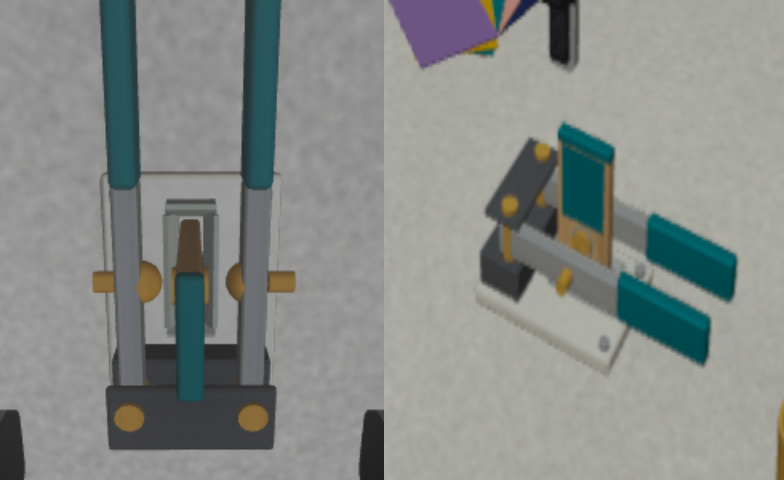

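View pics/e2.png

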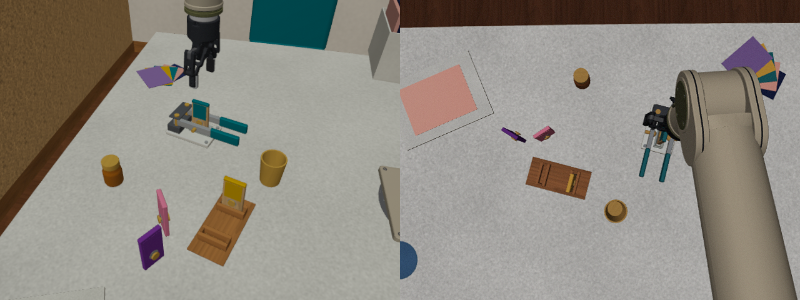

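The caps now span columns 172–208, against 164–217 before, so the rivet is shut. The tag is seated (top z still 0.113), the handles are open, and the mustard tag, jar and cup are undisturbed. Handing in.

```bash
python3 -c "
from h import *
print(env.hand_in())"
```

```text
the job is handed in; nothing more can be done
None
```

The teal tag is riveted and standing fully down in the press slot. The handles have sprung open and the robot is clear of everything. I handed in at about 30 s of the 67 s allowed; no verdict was reported.

**What I did:** I gripped the tag about 32 mm above its centre, clear of the rivet, and lowered it into the slot. I then squeezed the two handles in small steps. Contact with the caps came near 57 mm opening and the force peaked near 40 mm. The rivet snapped at about 39 mm, and I stopped there and opened the gripper.

**Last checks:**
- **Rivet:** in the wrist picture the caps span columns 172–208, against 164–217 before, so both are pushed in.
- **Seating:** the tag's top reads z = 0.113 m, unchanged by the squeeze. That matches a seated tag, given the same +1 mm reading bias I saw in the rack.
- **Other objects:** by eye, the mustard tag, jar and cup are where they were.

**What was only indirect or disagreed:**
- **Squeeze force:** there was no direct reading. I judged it from vertical pad friction at the wrist, which rose to 13.5 N and fell by itself to about 2 N at the snap. With the friction inferred from the task's force figures, that corresponds to roughly 8–9 N per handle at the peak.
- **Handle position:** the teal handles' middle measured about 146 mm from the pins, not the stated 155 mm. I squeezed about 150 mm from them, on the teal part.

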